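# Hang the loupe on the sprung hook and tug it

## Task

Take the loupe, the tool with the round lens, out of the rack and hang it by the loop at its top on the sprung hook of the stand. Before letting go, tug it gently down so that the hook dips by a good centimetre, without pulling the hook down to its stop, ease it back up and leave it hanging by itself, almost still. Leave the other two tools in the rack.

Things in the scene. Friction and masses are not known exactly. Their poses are not given: they have to be found in the camera images.
- loupe: Flat aluminium loupe, 46 mm wide (y), 10 thick (x), 118 tall, about 90 g. Lens barrel 40 mm across, 24 long in x, centred 47 mm up. Above it the hanging loop: window 30 wide, 70 to 108 mm up, under a top bar 10 high; side rails 8 wide, to be gripped across the 46 mm so that the hook passes between the fingers. Origin: centre of underside, z up. Stands in a rack slot, 25 mm deep.
- frame: Bystander in the rack: aluminium, same outline, size, loop and origin as the loupe, but a square opening and no lens. The wooden rack is 60 x 310 mm, 35 high; its three slots are 100 mm apart along the tools' y, and which tool is in which slot varies.
- plate: Bystander in the rack: aluminium, same outline, size, loop and origin as the loupe, but a solid plate below the loop.
- hook_seat (a point): Top of the 7 mm hook wire, mid-saddle, where the top bar rests; 194 mm up. x along the wire; open tip to -x (robot side), z up. Saddle flat for 11 mm each way, then rising: tip 14 mm higher at x -19, arm 12 higher from x +19. Post at x +111, 28 mm across, top 49 higher. The hook slides down the post on a spring: under 1 N preload, then 3.5 N per cm, stop at 30 mm; loupe's weight: under 3 mm.
Not all that is in view belongs to the job. Leave any blue look-alike of the part that bears hook_seat alone. There is more than one size of the loupe; the job needs the larger.

How it is judged:
By the outcome, as a careful person would: the job done as asked, in the order asked, and still so for the second after the job is handed in, with the robot touching nothing.
It also fails if it takes over 56 s, if anything falls off the work surface, if the arm or the gripper's body presses on something with over 40 N, if the wrist force passes 120 N, or if a joint passes its speed limit or range.

## Robot

A 6-joint arm with a two-finger parallel gripper is mounted at the origin on the work surface. World frame = base frame: x ahead of the robot, y to its left, z up, the work surface at z = 0. Lengths are in m, angles in rad, forces in N, time in s.
With the tool pointing down it reaches from about 0.25 to 0.775 m from the base axis. Payload 4 kg.
Tool frame: the origin (TCP) lies at the very end of the fingers, on their centre line; the grasp point (between the pads) lies hold_point_z behind it (hold_point_z is the distance from the TCP to the grasp point, in m); z points along the fingers, x is the direction in which the jaws open and shut, and the axes are right-handed (so a half turn about z gives the same grasp; the last joint's range is limited). The gripper opens to 94 mm and grips with 3 to 60 N. Pads are 16 mm wide; open, the fingers measure 119 mm over their backs; the gripper's body (75 mm by 177 mm) begins 78 mm behind the grasp point.
Start: joints at [-1.254, 0.087, 1.371, -0, 1.684, -0.103], TCP at [0.224, -0.502, 0.206] pointing down, gripper open.
Joint ranges: [-3.1, 3.1], [-0.76, 2.03], [0.27, 2.55], [-1.08, 4.22], [0.17, 2.65], [-2.57, 2.57]. Speed limits (rad/s): [2.79, 2.79, 3.14, 3.14, 3.14, 3.14].

## Interface

Orientations are given as a rotation vector (axis times angle).
In Python, from station import observe, camera, finish_job, hold_point_z gives the robot as it stands.
- The arm moves only by the tool arm_command, never from a script. Its argument "motion" is a list that holds one entry, the list of rows, each a list of 6 numbers: the shift along the world's x, y, z in m, then the turn, a rotation vector about the world's x, y, z in rad. In form: [[[dx, dy, dz, rx, ry, rz], ...]]. A call has 1 to 5 rows; each row shifts and turns the commanded pose from where the row before left it; what a row does not reach is not made up. A row lasts 1/10 s, in which the tool goes at most 50 mm and 8.59 degrees, less where a joint would pass 70% of its speed; a pose out of reach is approached as far as the arm can. A call is refused whole if a number of a shift passes 0.05 or a number of a turn 0.15, either way. A call with a gripper value outside its range is refused whole. "gripper" is the opening, from 0 (shut) to 1 (fully open), set as the call begins (left out, the last holds). The fingers move at their own pace and stop on an object; "squeeze" is the grip in N (left out, the last holds). Time passes only in rows, so rows that do not move let the fingers close. It gives the time, the measured TCP pose, the force and the opening at its end, in the units of the state.
- observe(): the state, without advancing time (a new reading comes with each control period).
- camera(name): name is "scene" or "top" or "wrist"; returns a dict with "img" (420x560x3 uint8, red, green, blue), "depth" (420x560 float32, m along the optical axis (not along the pixel's ray), 0 where there is no reading), "fovy" (degrees; the focal length in pixels is half the picture's height over the tangent of half this angle, whatever the lens; pixels are square), "cx", "cy" (the principal point, pixels), "R" (3x3) and "t" (3): a world point X has camera coordinates R X + t. Camera axes: x right, y down, z forward; pixel columns grow to the right and rows downward; lengths in m; the calibration is good to about 2 mm. A picture is of the moment at which its call begins.
- finish_job(): hands the job in, once; it reports no verdict.
The state is a dict: "clock": time; "joint_positions": joint angles; "qvel": joint speeds; "joint_torque": joint torques, N m; "tcp_pos": TCP position; "orientation": TCP orientation; "ft_force": force on the tool from outside, world axes, zero at the start; "ft_torque": the same for the moment, N m; "gripper_width": finger opening in m.
Only numpy, scipy, OpenCV 4.12 (cv2) and the standard library are available. Lean on these libraries where they do the work, as an engineer would, in place of code of your own. Each camera call takes 0.05 s, during which the arm holds its last target.

## Working session

There is one attempt and no reset: what is moved stays moved. The work goes in short steps, Python scripts to look and compute and a tool call to move; the robot and the scene stay as the last step left them, time stands still between calls to the robot, and variables do not carry over. Pictures are saved under pics/ and viewed, and the job is handed in when it is done.

Besides the shell and the picture viewer there is one more tool, called after "Request:" as name(argument=value, ...) on one line, values as JSON. arm_command: Moves the arm, as the interface text tells. Its arguments: {"type":"object","properties":{"motion":{"type":"array"},"gripper":{"type":"number"},"squeeze":{"type":"number"}},"required":["motion"]}

```bash
mkdir -p pics; ls
cat > h.py <<'E'
import numpy as np,cv2
from station import observe,camera,finish_job,hold_point_z
def snap(n,tag):
    c=camera(n); cv2.imwrite(f'pics/{tag}.png',c['img'][:,:,::-1]); np.savez(f'pics/{tag}.npz',**{k:np.array(v) for k,v in c.items()}); return c
def load(tag): return dict(np.load(f'pics/{tag}.npz'))
def pt(c,u,v,d=None):
    f=210/np.tan(np.radians(float(c['fovy']))/2)
    if d is None: d=c['depth'][int(round(v)),int(round(u))]
    p=np.array([(u-c['cx'])/f*d,(v-c['cy'])/f*d,d]); return c['R'].T@(p-c['t'])
def crop(tag,x0,y0,x1,y1,out,s=None):
    im=cv2.imread(f'pics/{tag}.png')[y0:y1,x0:x1]; s=s or min(800/(x1-x0),600/(y1-y0)); cv2.imwrite(f'pics/{out}.png',cv2.resize(im,None,fx=s,fy=s,interpolation=cv2.INTER_CUBIC))
E
python3 - <<'E'
from h import *
for n in ['scene','top','wrist']:
    c=snap(n,n+'0'); print(n,c['fovy'],c['cx'],c['cy'],(-c['R'].T@c['t']).round(3))
print(observe(),hold_point_z)
E
```

```text
pics
scene 53.15896807744217 283.03581059449533 211.8575544009229 [ 1.232 -0.11   0.762]
top 44.58891391108173 280.20037563090074 208.52959087906555 [0.439 0.028 1.213]
wrist 63.385074472846895 276.02322412069935 207.53567547940867 [ 0.288 -0.473  0.384]
{'clock': 0.15, 'joint_positions': array([-1.25410624e+00,  8.78047149e-02,  1.37187145e+00, -1.91256068e-05,
        1.68361696e+00, -1.03098079e-01]), 'qvel': array([-0.00087932, -0.0014137 , -0.00489721,  0.00150858, -0.00130838,
       -0.00022337]), 'joint_torque': array([ 1.95884619e-03, -3.40639830e+01, -3.02793860e+01,  7.17757316e-02,
        3.04993952e-02, -1.23655254e-04]), 'tcp_pos': array([ 0.22402203, -0.50185252,  0.2045805 ]), 'orientation': array([-2.63465335e+00,  1.70926568e+00,  2.09735157e-03]), 'ft_force': array([ 0.13880239,  0.38071982, -0.10873964]), 'ft_torque': array([ 0.0021374 , -0.03153857,  0.02204263]), 'gripper_width': 0.09417764393923982} 0.0188
```

View pics/scene0.png

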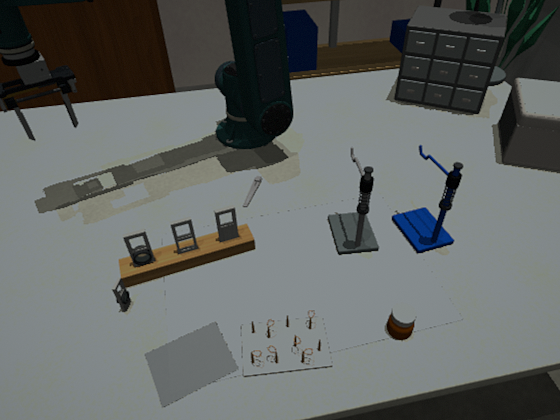

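View pics/top0.png

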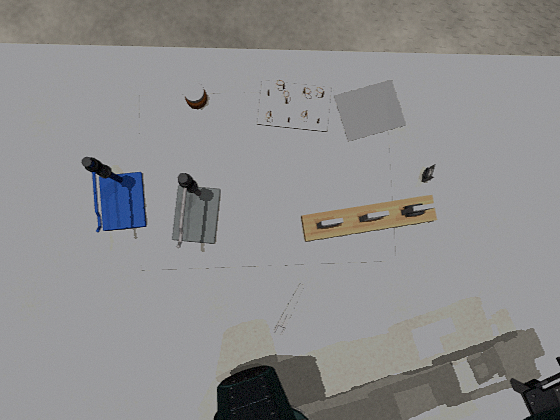

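View pics/wrist0.png

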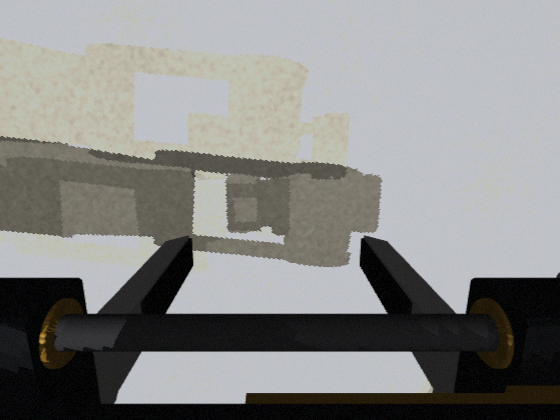

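The loupe with its round barrel is in the rack's right-hand slot in the top view, around (418,210), or (139,248) in the scene view. The small loupe stands off the rack at (428,173). The grey stand's hook is near (180,243) and the blue look-alike is further left. Next I'll enlarge these areas.

Run:
```python
from h import *
crop('top0',290,160,450,260,'c_rack')
crop('top0',150,150,250,260,'c_hook')
crop('scene0',100,190,280,310,'c_srack')
crop('scene0',310,130,480,260,'c_shook')
```

```text
(no output)
```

View pics/c_rack.png

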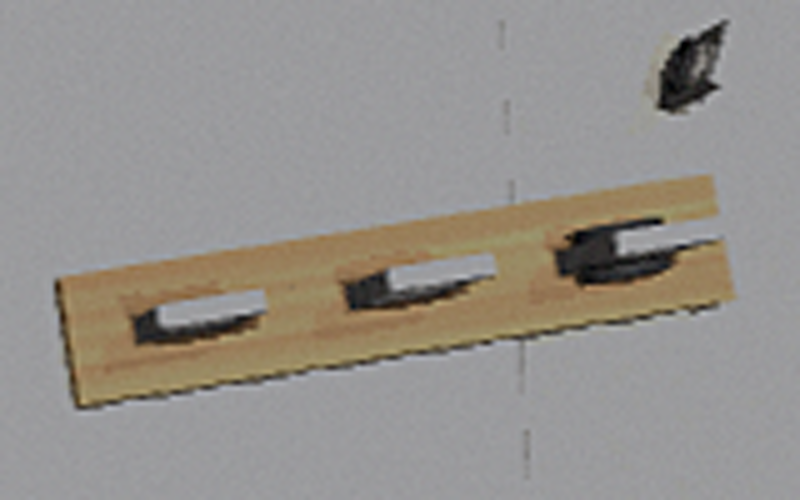

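View pics/c_hook.png

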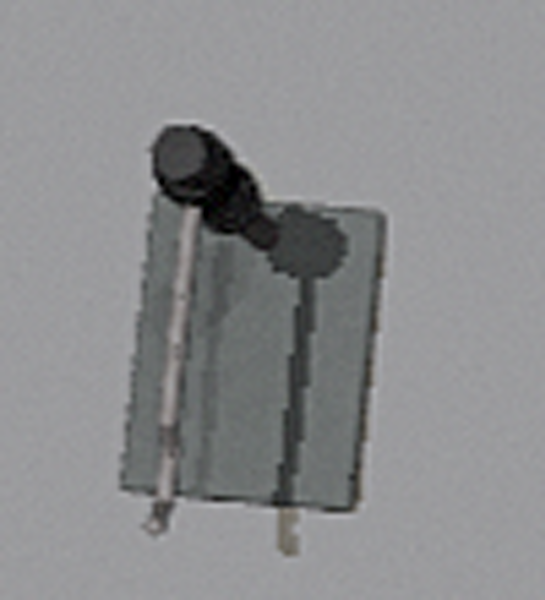

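View pics/c_srack.png

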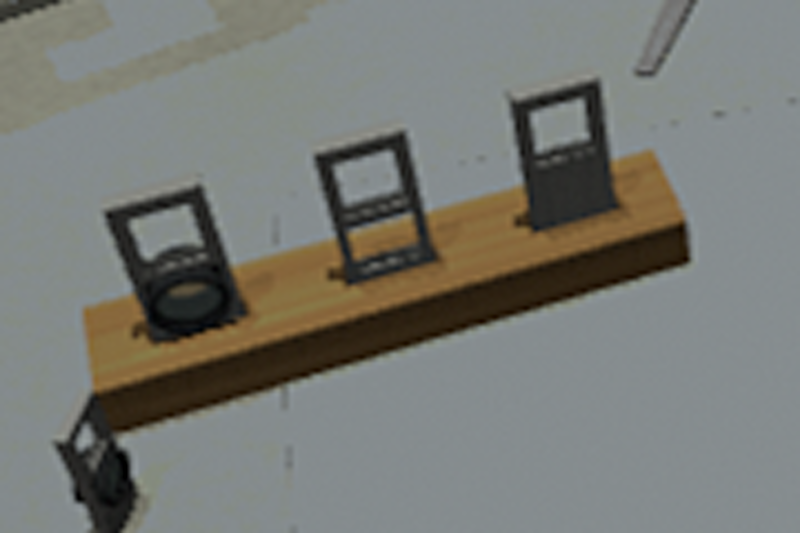

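View pics/c_shook.png

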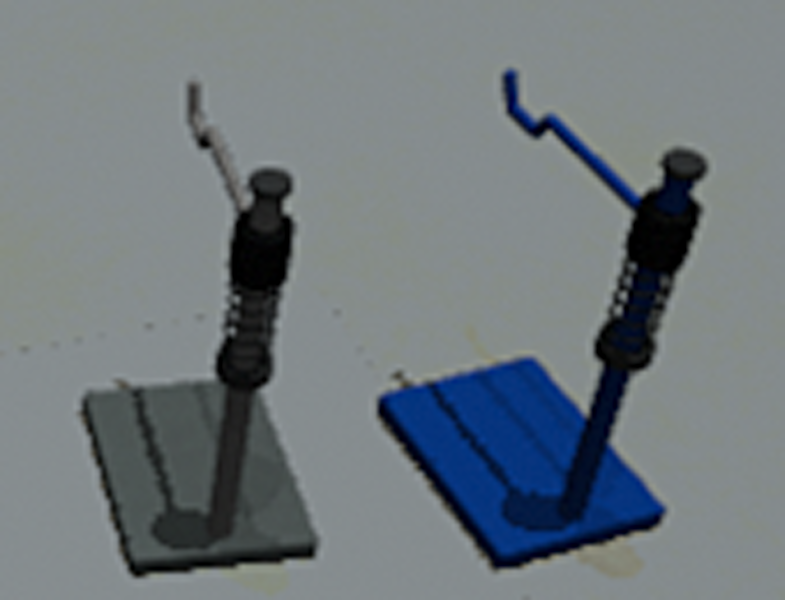

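Run:
```python
from h import *
c=load('top0'); H,W=420,560
f=210/np.tan(np.radians(float(c['fovy']))/2)
v,u=np.mgrid[0:H,0:W]; d=c['depth']
P=np.stack([(u-c['cx'])/f*d,(v-c['cy'])/f*d,d],-1); P=(P-c['t'])@c['R']
np.save('pics/Ptop0.npy',P)
def reg(x0,y0,x1,y1,z0,z1,name):
    m=np.zeros((H,W),bool); m[y0:y1,x0:x1]=1; m&=(P[...,2]>z0)&(P[...,2]<z1)&(d>0)
    q=P[m]; 
    if len(q)<4: print(name,len(q));return
    (cx,cy),(w,h),a=cv2.minAreaRect((q[:,:2]*1000).astype(np.float32))
    mu=q.mean(0); e,V=np.linalg.eigh(np.cov(q[:,:2].T)); a2=np.degrees(np.arctan2(V[1,1],V[0,1]))
    print(name,len(q),'rect',round(cx,1),round(cy,1),round(w,1),round(h,1),round(a,1),'mean',mu.round(4),'main ang',a2.round(2))
reg(290,160,450,260,0.115,0.15,'all'); 
reg(405,190,450,230,0.115,0.15,'loupe'); reg(355,190,400,230,0.115,0.15,'mid'); reg(310,200,350,235,0.115,0.15,'left')
reg(290,180,450,250,0.028,0.045,'rack')
reg(165,150,195,260,0.15,0.3,'hook'); reg(165,190,195,260,0.15,0.3,'hookwire')
reg(170,165,200,190,0.23,0.3,'posttop'); reg(160,160,230,250,0.003,0.03,'base')
reg(415,160,440,190,0.02,0.15,'small')
for (x,y) in [(424,207.4)]: pass
m=(P[...,2]>0.15)&(u>160)&(u<200)&(v>185)&(v<260)
for vv in range(185,255,3):
    k=np.where(m[vv])[0]
    if len(k): print(vv,k,P[vv,k].mean(0).round(4))
```

```text
all 332 rect 535.0 -211.8 10.1 246.6 10.0 mean [ 0.5349 -0.212   0.1277] main ang 99.94
loupe 114 rect 552.2 -309.5 10.0 48.2 10.2 mean [ 0.5518 -0.3083  0.1278] main ang 99.54
mid 110 rect 534.9 -211.2 10.0 46.3 9.9 mean [ 0.5346 -0.2104  0.1277] main ang 100.03
left 108 rect 517.7 -113.1 10.0 46.4 9.5 mean [ 0.5175 -0.1121  0.1277] main ang 99.61
rack 2829 rect 539.5 -210.6 94.9 312.9 15.0 mean [ 0.5331 -0.2041  0.0353] main ang 99.82
hook 432 rect 529.5 197.1 26.1 144.7 80.7 mean [0.5507 0.1893 0.2102] main ang 173.58
hookwire 207 rect 516.6 194.0 7.6 120.3 85.3 mean [0.5138 0.1939 0.202 ] main ang 175.54
posttop 83 rect 588.3 188.2 17.8 17.8 86.9 mean [0.5881 0.1881 0.242 ] main ang 127.89
base 2707 rect 561.9 197.9 212.5 163.8 1.4 mean [0.5432 0.1895 0.0117] main ang -178.43
small 161 rect 640.8 -350.8 16.0 32.5 71.6 mean [ 0.6406 -0.3492  0.0544] main ang 164.05
188 [184 185 186 187 188 189 190 191 192 193 194] [0.5766 0.1846 0.1811]
191 [183 184 185 186] [0.5673 0.1897 0.2048]
194 [183 184 185 187] [0.5305 0.1496 0.458 ]
197 [183 184 185 187] [0.5263 0.1499 0.4552]
200 [182 183 184 185] [0.5493 0.191  0.2055]
203 [182 183 184] [0.5434 0.1919 0.2048]
206 [182 183 184] [0.5374 0.1917 0.2052]
209 [181 182 183 184] [0.5316 0.1926 0.2042]
212 [181 182 183] [0.5257 0.1935 0.2039]
215 [181 182 183] [0.5198 0.1934 0.2034]
218 [180 181 182 183] [0.5138 0.194  0.2046]
221 [180 181 182] [0.5079 0.1949 0.2039]
224 [179 180 181 182] [0.502  0.1957 0.2036]
227 [179 180 181 182] [0.496  0.1953 0.2047]
230 [180 181 182] [0.4904 0.1951 0.1991]
233 [180 181 182] [0.4848 0.1957 0.194 ]
236 [179 180 181 182] [0.4789 0.1967 0.1932]
239 [179 180 181] [0.4729 0.1975 0.1931]
242 [174 178 179 180 181] [0.4556 0.1297 0.6018]
245 [177 178 179 180] [0.4607 0.1978 0.2063]
```

Run:
```python
from h import *
from scipy.spatial.transform import Rotation as R
o=observe(); r=R.from_rotvec(o['orientation']).as_matrix(); print(r.round(3)); print(np.degrees(np.arctan2(r[1,0],r[0,0])), o['joint_positions'])
c=load('wrist0'); Cw=-c['R'].T@c['t']; print('cam in tool',(r.T@(Cw-o['tcp_pos'])).round(3))
# hook via scene camera
s=load('scene0')
for u,v in [(352,149),(353,157),(355,160),(358,163)]:
    print(u,v,pt(s,u,v).round(4))
a=np.radians(10); print(np.array([.552,-.309])-o['tcp_pos'][:2])
```

```text
[[ 0.408 -0.913 -0.001]
 [-0.913 -0.408  0.002]
 [-0.002 -0.    -1.   ]]
-65.94802495984771 [-1.25410624e+00  8.78047149e-02  1.37187145e+00 -1.91256068e-05
  1.68361696e+00 -1.03098079e-01]
cam in tool [-0.001 -0.07  -0.179]
352 149 [0.4609 0.2    0.2039]
353 157 [0.4785 0.1976 0.1938]
355 160 [0.4997 0.1945 0.2007]
358 163 [0.52   0.194  0.2068]
[0.32797797 0.19285252]
```

Request:
arm_command(motion=[[[0.04,0.024,0,0,0,-0.049],[0.041,0.024,0,0,0,-0.049],[0.041,0.024,0,0,0,-0.049],[0.041,0.024,0,0,0,-0.049],[0.041,0.024,0,0,0,-0.049]]], gripper=1.0, squeeze=25)

```text
clock: 0.65
tcp_pos: [0.4294, -0.381, 0.2052]
orientation: [2.404, -2.022, -0.001]
ft_force: [0.3, 0.1, 0.4]
gripper_width: 0.0938
```

Request:
arm_command(motion=[[[0.041,0.024,0,0,0,0],[0.041,0.024,0,0,0,0],[0.042,0.025,0,0,0,0],[0,0,0,0,0,0],[0,0,0,0,0,0]]])

```text
clock: 1.15
tcp_pos: [0.5526, -0.3084, 0.2044]
orientation: [2.408, -2.016, -0.003]
ft_force: [1.0, 0.5, 0.9]
gripper_width: 0.094
```

Run:
```python
from h import *
from scipy.spatial.transform import Rotation as R
c=snap('wrist','w1'); o=observe(); r=R.from_rotvec(o['orientation']).as_matrix(); print(o['clock'],o['tcp_pos'],np.degrees(np.arctan2(r[1,0],r[0,0])),r[:,2])
d=c['depth'];f=210/np.tan(np.radians(float(c['fovy']))/2);v,u=np.mgrid[0:420,0:560]
P=np.stack([(u-c['cx'])/f*d,(v-c['cy'])/f*d,d],-1); P=(P-c['t'])@c['R']
m=(d>0)&(P[...,2]>.118)&(P[...,2]<.14)&(np.hypot(P[...,0]-.552,P[...,1]+.309)<.035)
q=P[m];print(len(q),q.mean(0)); print(cv2.minAreaRect((q[:,:2]*1000).astype(np.float32)))
```

```text
1.2 [ 0.55176863 -0.30924557  0.20482417] -79.95982447173131 [-1.56551756e-03  1.07094862e-04 -9.99998769e-01]
893 [ 0.55242611 -0.30905798  0.12733608]
((551.6760864257812, -309.4236755371094), (10.387622833251953, 45.71208190917969), 9.901862144470215)
```

View pics/w1.png

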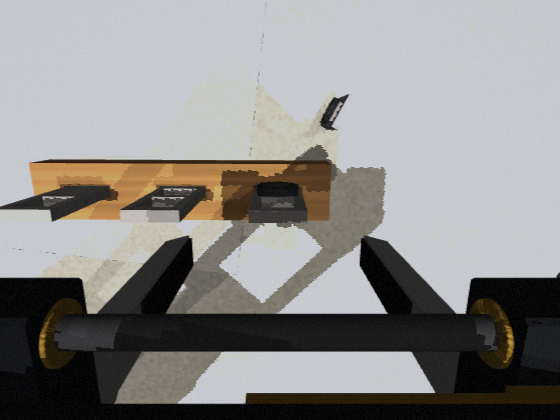

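The wrist picture shows the loupe at about (277,205), centred between the fingers. Its depth agrees with the top camera to within 1 mm, so I'm going down.

Request:
arm_command(motion=[[[0,0,-0.035,0,0,0],[0,0,-0.035,0,0,0],[0,0,-0.035,0,0,0],[0,0,-0.021,0,0,0],[0,0,0,0,0,0]]])

```text
clock: 1.7
tcp_pos: [0.5482, -0.3091, 0.0751]
orientation: [2.403, -2.021, -0.014]
ft_force: [-1.1, 0.4, 0.1]
gripper_width: 0.0943
```

Request:
arm_command(motion=[[[0,0,0,0,0,0],[0,0,0,0,0,0],[0,0,0,0,0,0],[0,0,0,0,0,0],[0,0,0,0,0,0]]], gripper=0.0, squeeze=25)

```text
clock: 2.2
tcp_pos: [0.5526, -0.3095, 0.0805]
orientation: [-2.407, 2.019, -0.003]
ft_force: [0.2, -0.6, -0.1]
gripper_width: 0.0573
```

Request:
arm_command(motion=[[[0,0,0,0,0,0],[0,0,0,0,0,0],[0,0,0,0,0,0],[0,0,0,0,0,0],[0,0,0,0,0,0]]])

```text
clock: 2.7
tcp_pos: [0.5523, -0.3092, 0.0797]
orientation: [-2.407, 2.019, -0.0]
ft_force: [0.4, -1.0, 1.3]
gripper_width: 0.0458
```

Request:
arm_command(motion=[[[0,0,0.004,0,0,0],[0,0,0.008,0,0,0],[0,0,0.01,0,0,0],[0,0,0.013,0,0,0],[0,0,0.02,0,0,0]]])

```text
clock: 3.2
tcp_pos: [0.5517, -0.309, 0.1349]
orientation: [2.407, -2.019, -0.002]
ft_force: [-0.5, 0.1, -0.5]
gripper_width: 0.0461
```

Request:
arm_command(motion=[[[0,0,0.03,0,0,0],[0,0,0.035,0,0,0],[0,0,0.03,0,0,0],[0,0,0.015,0,0,0],[0,0,0.005,0,0,0]]])

```text
clock: 3.7
tcp_pos: [0.5529, -0.3097, 0.2528]
orientation: [-2.407, 2.019, -0.008]
ft_force: [-0.7, -0.3, -1.0]
gripper_width: 0.0456
```

Request:
arm_command(motion=[[[-0.01,0.02,0,0,0,-0.025],[-0.015,0.035,0,0,0,-0.025],[-0.015,0.04,0,0,0,-0.025],[-0.015,0.04,0,0,0,-0.025],[-0.015,0.04,0,0,0,-0.025]]])

```text
clock: 4.2
tcp_pos: [0.4807, -0.1326, 0.2475]
orientation: [2.274, -2.166, -0.005]
ft_force: [1.0, 0.2, -0.1]
gripper_width: 0.0456
```

Request:
arm_command(motion=[[[-0.015,0.04,0,0,0,-0.025],[-0.015,0.04,0,0,0,-0.025],[-0.015,0.04,0,0,0,-0.025],[-0.015,0.04,0,0,0,-0.025],[-0.01,0.04,0,0,0,-0.025]]])

```text
clock: 4.7
tcp_pos: [0.4103, 0.0671, 0.248]
orientation: [2.133, -2.304, -0.003]
ft_force: [0.4, 0.2, -0.5]
gripper_width: 0.0457
```

Request:
arm_command(motion=[[[-0.01,0.04,0,0,0,-0.006],[-0.005,0.04,0,0,0,0],[0,0.03,0,0,0,0],[0,0.02,0,0,0,0],[0,0.006,0,0,0,0]]])

```text
clock: 5.2
tcp_pos: [0.3961, 0.2032, 0.2477]
orientation: [2.131, -2.304, -0.003]
ft_force: [-0.4, -1.0, -0.6]
gripper_width: 0.0458
```

Run:
```python
from h import *
from scipy.spatial.transform import Rotation as R
o=observe(); r=R.from_rotvec(o['orientation']).as_matrix(); print(o['clock'],o['tcp_pos'],np.degrees(np.arctan2(r[1,0],r[0,0])),r[:,2],o['gripper_width'],o['ft_force'])
```

```text
5.2 [0.39608038 0.20317774 0.24773123] -94.47124695194633 [-3.39397693e-03 -9.40452451e-04 -9.99993798e-01] 0.045760086097384314 [-0.43217605 -0.98064826 -0.57883215]
```

Request:
arm_command(motion=[[[0,0,-0.02,0,0,0],[0,0,-0.025,0,0,0],[0,0,-0.017,0,0,0],[0,0,-0.008,0,0,0],[0,0,0,0,0,0]]])

```text
clock: 5.7
tcp_pos: [0.3963, 0.2007, 0.1777]
orientation: [2.126, -2.308, -0.002]
ft_force: [0.7, 0.2, -0.1]
gripper_width: 0.0462
```

Request:
arm_command(motion=[[[0,0,0,0,0,0],[0,0,0,0,0,0],[0,0,0,0,0,0]]])

```text
clock: 6.0
tcp_pos: [0.3978, 0.2018, 0.1806]
orientation: [-2.128, 2.309, -0.001]
ft_force: [-0.8, -0.1, -0.3]
gripper_width: 0.0459
```

Run:
```python
from h import *
from scipy.spatial.transform import Rotation as R
o=observe(); r=R.from_rotvec(o['orientation']).as_matrix(); print(o['clock'],o['tcp_pos'],np.degrees(np.arctan2(r[1,0],r[0,0])),r[:,2],o['gripper_width'],o['ft_force'])
for n in ['wrist','scene','top']: snap(n,n[0]+'2')
crop('s2',270,90,430,210,'s2c')
for t in 'w2','t2','s2':
    c=load(t); d=c['depth'];f=210/np.tan(np.radians(float(c['fovy']))/2);v,u=np.mgrid[0:420,0:560]
    P=np.stack([(u-c['cx'])/f*d,(v-c['cy'])/f*d,d],-1); P=(P-c['t'])@c['R']; np.save(f'pics/P_{t}.npy',P)
    m=(d>0)&(P[...,2]>.2)&(P[...,2]<.235)&(np.abs(P[...,0]-.396)<.015)&(np.abs(P[...,1]-.203)<.03)
    q=P[m]
    if len(q)>5: print(t,'bar',len(q),q.mean(0),q.min(0),q.max(0),cv2.minAreaRect((q[:,:2]*1000).astype(np.float32)))
    m=(d>0)&(P[...,2]>.185)&(P[...,2]<.215)&(P[...,0]>.45)&(P[...,0]<.56)&(np.abs(P[...,1]-.195)<.015)
    q=P[m]
    if len(q)>5:
        print(t,'hook',len(q), np.polyfit(q[:,0]-.4775,q[:,1],1))
        for x in np.arange(.452,.51,.004):
            k=q[np.abs(q[:,0]-x)<.002]
            if len(k): print('  %.3f %d y %.4f ztop %.4f'%(x,len(k),k[:,1].mean(),np.percentile(k[:,2],85)))
```

```text
6.0 [0.39778102 0.2018366  0.18064787] -94.66201907161926 [ 1.99768144e-03  5.74498888e-04 -9.99997840e-01] 0.04593246436096676 [-0.81134026 -0.13713022 -0.34692539]
w2 bar 5435 [0.40049494 0.20319295 0.22383341] [0.38727936 0.17300175 0.20000955] [0.41020822 0.23294029 0.23496538] ((398.6907043457031, 203.71510314941406), (60.21385955810547, 18.442646026611328), 84.82112121582031)
w2 hook 2329 [-0.08029089  0.19799449]
  0.456 76 y 0.1996 ztop 0.2076
  0.460 151 y 0.1994 ztop 0.2074
  0.464 136 y 0.1989 ztop 0.2029
  0.468 123 y 0.1989 ztop 0.1962
  0.472 120 y 0.1986 ztop 0.1941
  0.476 124 y 0.1982 ztop 0.1940
  0.480 125 y 0.1978 ztop 0.1939
  0.484 129 y 0.1975 ztop 0.1941
  0.488 161 y 0.1971 ztop 0.1979
  0.492 187 y 0.1968 ztop 0.2037
  0.496 179 y 0.1965 ztop 0.2059
  0.500 174 y 0.1962 ztop 0.2060
  0.504 184 y 0.1959 ztop 0.2061
  0.508 177 y 0.1955 ztop 0.2061
t2 hook 189 [-0.07795134  0.19675096]
  0.456 3 y 0.1987 ztop 0.2070
  0.460 8 y 0.1980 ztop 0.2071
  0.464 7 y 0.1975 ztop 0.2043
  0.468 7 y 0.1976 ztop 0.1958
  0.472 6 y 0.1973 ztop 0.1950
  0.476 8 y 0.1964 zto
[... 249 characters left out ...]
op 0.2056
s2 bar 235 [0.40190349 0.20613408 0.21997469] [0.38916427 0.17317106 0.20002817] [0.41050069 0.23289279 0.23494253] ((399.4450378417969, 203.40737915039062), (59.85824966430664, 19.216415405273438), 86.85254669189453)
s2 hook 103 [-0.0832674   0.19799051]
  0.456 1 y 0.2038 ztop 0.2058
  0.460 7 y 0.2000 ztop 0.2076
  0.464 11 y 0.1992 ztop 0.2049
  0.468 6 y 0.1987 ztop 0.1979
  0.472 5 y 0.1993 ztop 0.1942
  0.476 1 y 0.1969 ztop 0.1909
  0.480 3 y 0.1972 ztop 0.1947
  0.484 2 y 0.1957 ztop 0.1940
  0.488 1 y 0.1943 ztop 0.1930
  0.492 3 y 0.1965 ztop 0.1977
  0.496 5 y 0.1963 ztop 0.2065
  0.500 3 y 0.1949 ztop 0.2052
  0.504 4 y 0.1957 ztop 0.2078
  0.508 5 y 0.1950 ztop 0.2055
```

View pics/w2.png

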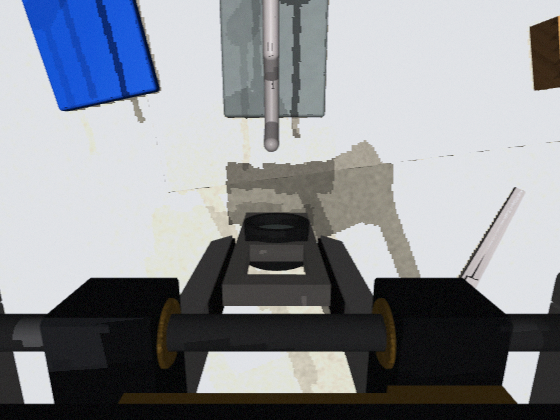

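View pics/s2c.png

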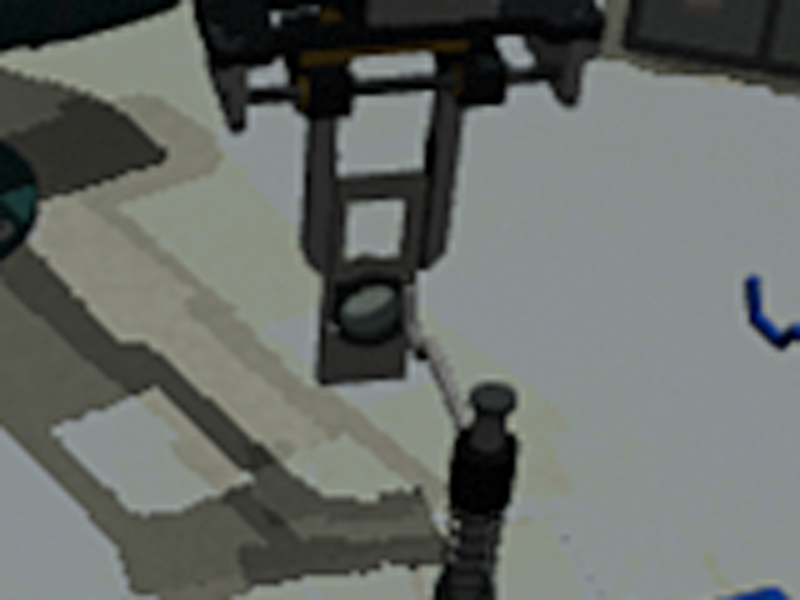

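Run:
```python
from h import *
P=np.load('pics/P_w2.npy'); d=load('w2')['depth']
# bar face pixels in image rows 284-304, cols 226-329
for (x0,x1,y0,y1) in [(228,327,286,303)]:
    q=P[y0:y1,x0:x1].reshape(-1,3); print(q.mean(0),np.median(q[:,2]),cv2.minAreaRect((q[:,:2]*1000).astype(np.float32)))
for v in range(250,312,4): print(v,P[v,[235,277,320]].round(4).tolist())
print(P[294,215:345:6].round(3)[:,1:].tolist())
o=observe();print(o['tcp_pos'])
```

```text
[0.39725966 0.20204775 0.22965935] 0.2292758420566467 ((429.8612976074219, 199.73464965820312), (41.94493103027344, 74.79539489746094), 85.83411407470703)
250 [[0.4032, 0.224, 0.189], [0.3981, 0.2019, 0.1805], [0.4007, 0.179, 0.1921]]
254 [[0.4037, 0.2231, 0.1961], [0.3963, 0.202, 0.182], [0.3996, 0.1794, 0.1949]]
258 [[0.4035, 0.2226, 0.2011], [0.3939, 0.2022, 0.182], [0.4, 0.1802, 0.2011]]
262 [[0.4034, 0.222, 0.2062], [0.3904, 0.2025, 0.1794], [0.3999, 0.1808, 0.2059]]
266 [[0.4038, 0.2213, 0.2119], [0.3877, 0.2027, 0.1789], [0.4009, 0.1815, 0.2126]]
270 [[0.4032, 0.221, 0.2151], [0.3851, 0.2029, 0.1786], [0.3999, 0.1819, 0.2148]]
274 [[0.403, 0.2205, 0.219], [0.4018, 0.2016, 0.2197], [0.3998, 0.1824, 0.219]]
278 [[0.4032, 0.2199, 0.2237], [0.4018, 0.2017, 0.2238], [0.3997, 0.1829, 0.2227]]
282 [[0.4037, 0.2193, 0.2286], [0.4014, 0.2017, 0.2269], [0.3998, 0.1834, 0.2267]]
286 [[0.4016, 0.2196, 0.2281], [0.401, 0.2017, 0.2297], [0.4, 0.1838, 0.2306]]
290 [[0.4003, 0.2196, 0.2292], [0.3988, 0.2019, 0.2291], [0.397, 0.1837, 0.2285]]
294 [[0.3988, 0.2197, 0.2299], [0.3967, 0.2021, 0.2286], [0.3959, 0.184, 0.2299]]
298 [[0.3968, 0.22, 0.2295], [0.395, 0.2022, 0.2289], [0.3944, 0.1841, 0.2304]]
302 [[0.3944, 0.2203, 0.2287], [0.3928, 0.2024, 0.2284], [0.3915, 0.184, 0.2287]]
306 [[0.2636, 0.2618, 0.0012], [0.2593, 0.2127, 0.0005], [0.2554, 0.1624, 0.001]]
310 [[0.258, 0.2625, 0.0004], [0.2541, 0.2131, 0.0006], [0.2493, 0.1626, -0.0005]]
[[0.225, 0.244], [0.225, 0.234], [0.223, 0.228], [0.221, 0.229], [0.218, 0.229], [0.215, 0.23], [0.213, 0.229], [0.21, 0.23], [0.208, 0.229], [0.205, 0.23], [0.203, 0.229], [0.2, 0.23], [0.198, 0.229], [0.195, 0.229], [0.193, 0.23], [0.19, 0.23], [0.188, 0.229], [0.185, 0.229], [0.183, 0.23], [0.18, 0.229], [0.179, 0.239], [0.177, 0.244]]
[0.397437   0.20183519 0.18008681]
```

The scene and wrist views show the loop facing the hook tip at (271,145) in the wrist image. The bar underside is about 25 mm above the saddle and the side offset is about 2.6 mm. I'll correct both and then thread it on.

Request:
arm_command(motion=[[[0.0,0.0015,-0.002,0,0,0],[0,0.001,-0.001,0,0,0],[0.004,0,0,0,0,0],[0.007,-0.0005,0,0,0,0],[0.008,-0.0006,0,0,0,0]]])

```text
clock: 6.65
tcp_pos: [0.4168, 0.2031, 0.1765]
orientation: [-2.13, 2.31, -0.0]
ft_force: [0.4, 0.6, -0.2]
gripper_width: 0.0456
```

Request:
arm_command(motion=[[[0.008,-0.0007,0,0,0,0],[0.008,-0.0007,0,0,0,0],[0.008,-0.0007,0,0,0,0],[0.003,-0.0002,0,0,0,0],[0,0,0,0,0,0]]])

```text
clock: 7.15
tcp_pos: [0.4436, 0.2007, 0.1763]
orientation: [2.129, -2.31, -0.0]
ft_force: [0.4, -0.3, -1.0]
gripper_width: 0.0462
```

Run:
```python
from h import *
o=observe(); print(o['clock'],o['tcp_pos'],o['ft_force'])
snap('wrist','w3');snap('scene','s3'); crop('s3',290,90,420,190,'s3c')
```

```text
7.15 [0.44359532 0.2006934  0.17630556] [ 0.42023031 -0.34006423 -1.0483955 ]
```

View pics/w3.png

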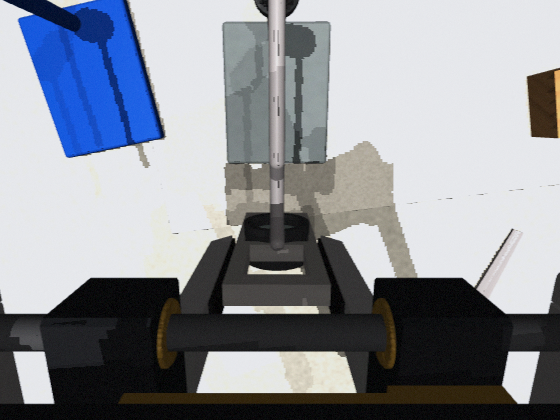

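View pics/s3c.png

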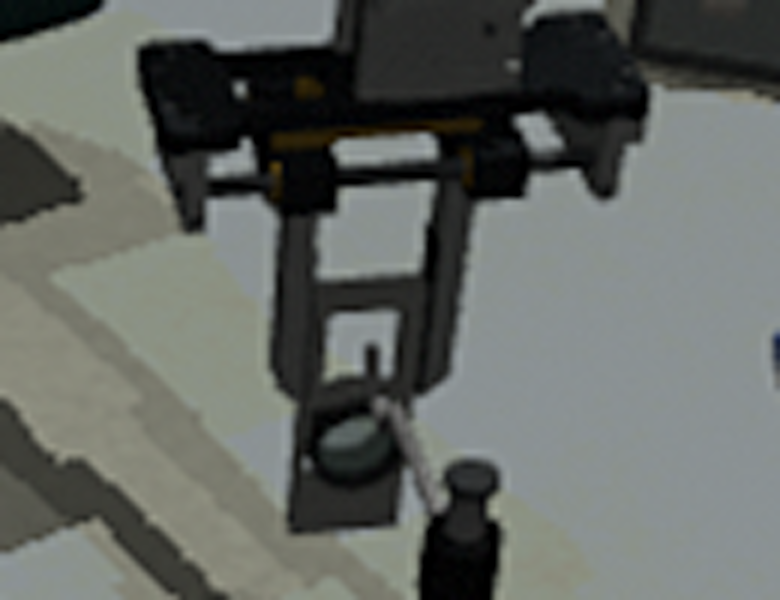

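The hook tip is at (277,245), centred in the loop window (columns 243–315). I'll go on another 34 mm.

Request:
arm_command(motion=[[[0.006,-0.0005,0,0,0,0],[0.008,-0.0006,0,0,0,0],[0.008,-0.0007,0,0,0,0],[0.008,-0.0006,0,0,0,0],[0.004,-0.0003,0,0,0,0]]])

```text
clock: 7.75
tcp_pos: [0.4781, 0.198, 0.1763]
orientation: [2.129, -2.31, 0.0]
ft_force: [-0.5, -0.4, -1.3]
gripper_width: 0.0461
```

Request:
arm_command(motion=[[[0,0,0,0,0,0],[0,0,0,0,0,0],[0,0,0,0,0,0]]])

```text
clock: 8.05
tcp_pos: [0.477, 0.1982, 0.1765]
orientation: [2.129, -2.309, -0.0]
ft_force: [-0.5, 0.2, -0.2]
gripper_width: 0.0458
```

Run:
```python
from h import *
o=observe(); print(o['clock'],o['tcp_pos'],o['ft_force'])
c=snap('wrist','w4');snap('scene','s4'); crop('s4',290,90,420,190,'s4c')
d=c['depth'];f=210/np.tan(np.radians(float(c['fovy']))/2);v,u=np.mgrid[0:420,0:560]
P=np.stack([(u-c['cx'])/f*d,(v-c['cy'])/f*d,d],-1); P=(P-c['t'])@c['R'];np.save('pics/P_w4.npy',P)
m=(P[...,2]>.185)&(P[...,2]<.212)&(P[...,0]>.44)&(P[...,0]<.56)&(np.abs(P[...,1]-.197)<.008)
q=P[m]; print(np.polyfit(q[:,0]-.4775,q[:,1],1))
for x in np.arange(.444,.52,.004):
    k=q[np.abs(q[:,0]-x)<.002]
    if len(k): print('  %.3f %d y %.4f ztop %.4f'%(x,len(k),k[:,1].mean(),np.percentile(k[:,2],85)))
for v in (275,280,284,288,292,296,300,303): print(v,P[v,[235,250,300,320]].round(4).tolist())
```

```text
8.05 [0.47695929 0.19817649 0.17648379] [-0.45861365  0.23299248 -0.15067597]
[-0.07787024  0.19799225]
  0.456 33 y 0.1995 ztop 0.2076
  0.460 62 y 0.1996 ztop 0.2078
  0.468 1 y 0.1951 ztop 0.1908
  0.472 81 y 0.1982 ztop 0.1937
  0.476 99 y 0.1982 ztop 0.1940
  0.480 105 y 0.1978 ztop 0.1940
  0.484 100 y 0.1974 ztop 0.1941
  0.488 59 y 0.1972 ztop 0.1968
  0.492 54 y 0.1968 ztop 0.2041
  0.496 100 y 0.1965 ztop 0.2058
  0.500 124 y 0.1964 ztop 0.2059
  0.504 122 y 0.1960 ztop 0.2061
  0.508 127 y 0.1958 ztop 0.2060
  0.512 129 y 0.1955 ztop 0.2060
  0.516 133 y 0.1951 ztop 0.2061
  0.520 137 y 0.1946 ztop 0.2058
275 [[0.4822, 0.2168, 0.2158], [0.4816, 0.2101, 0.2156], [0.4801, 0.1878, 0.2163], [0.4793, 0.1789, 0.2162]]
280 [[0.4821, 0.2162, 0.2207], [0.482, 0.2096, 0.2216], [0.48, 0.1881, 0.2211], [0.4792, 0.1795, 0.2209]]
284 [[0.4822, 0.2157, 0.2248], [0.4815, 0.2094, 0.2243], [0.48, 0.1884, 0.2247], [0.4798, 0.1801, 0.2257]]
288 [[0.4807, 0.2158, 0.2253], [0.4804, 0.2094, 0.2258], [0.4783, 0.1885, 0.225], [0.4776, 0.1801, 0.225]]
292 [[0.4785, 0.2161, 0.2246], [0.4783, 0.2097, 0.2254], [0.4764, 0.1886, 0.2249], [0.4755, 0.1801, 0.2245]]
296 [[0.4772, 0.2161, 0.2257], [0.4769, 0.2098, 0.2261], [0.475, 0.1888, 0.2257], [0.4739, 0.1803, 0.225]]
300 [[0.4751, 0.2164, 0.2254], [0.4739, 0.2102, 0.224], [0.473, 0.1889, 0.2256], [0.4716, 0.1803, 0.2243]]
303 [[0.4739, 0.2165, 0.2257], [0.4728, 0.2103, 0.2246], [0.4717, 0.189, 0.2258], [0.4708, 0.1805, 0.2254]]
```

View pics/w4.png

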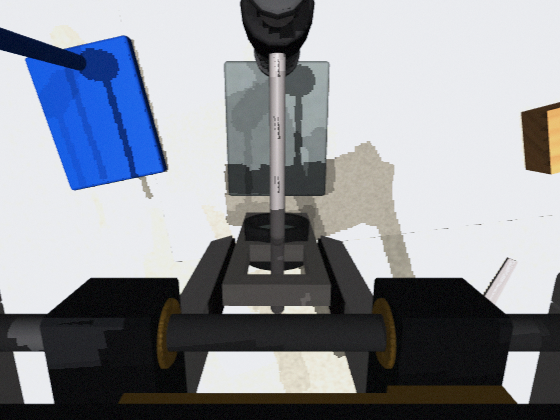

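View pics/s4c.png

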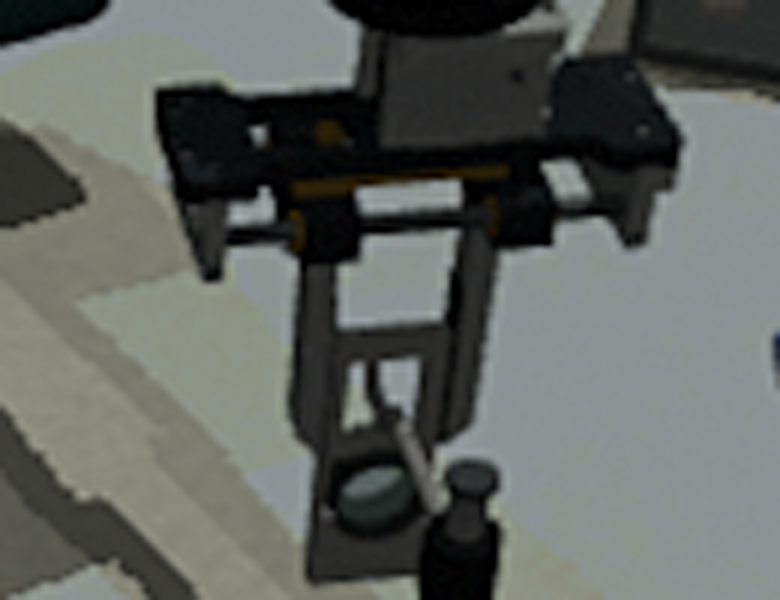

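The wire now runs through the loop: bar centre at (0.477, 0.198), with the saddle 21 mm under the bar. I'm lowering it.

Request:
arm_command(motion=[[[0,0,-0.005,0,0,0],[0,0,-0.006,0,0,0],[0,0,-0.004,0,0,0],[0,0,-0.002,0,0,0],[0,0,0,0,0,0]]])

```text
clock: 8.65
tcp_pos: [0.4768, 0.198, 0.1588]
orientation: [2.129, -2.309, -0.001]
ft_force: [0.6, -0.1, -1.0]
gripper_width: 0.0458
```

Request:
arm_command(motion=[[[0,0,-0.002,0,0,0],[0,0,-0.002,0,0,0],[0,0,-0.002,0,0,0],[0,0,-0.002,0,0,0],[0,0,-0.001,0,0,0]]])

```text
clock: 9.15
tcp_pos: [0.4773, 0.1982, 0.1507]
orientation: [-2.129, 2.309, -0.001]
ft_force: [-0.1, 0.5, 1.9]
gripper_width: 0.0459
```

Request:
arm_command(motion=[[[0,0,-0.001,0,0,0],[0,0,0,0,0,0],[0,0,0,0,0,0]]])

```text
clock: 9.45
tcp_pos: [0.4773, 0.1982, 0.1498]
orientation: [-2.129, 2.309, -0.001]
ft_force: [-0.1, 0.2, 2.5]
gripper_width: 0.0461
```

Run:
```python
from h import *
o=observe(); print(o['clock'],o['tcp_pos'],o['ft_force'])
c=snap('wrist','w5')
d=c['depth'];f=210/np.tan(np.radians(float(c['fovy']))/2);v,u=np.mgrid[0:420,0:560]
P=np.stack([(u-c['cx'])/f*d,(v-c['cy'])/f*d,d],-1); P=(P-c['t'])@c['R']
m=(P[...,2]>.16)&(P[...,2]<.212)&(P[...,0]>.5)&(P[...,0]<.53)&(np.abs(P[...,1]-.197)<.004)
print('arm ztop',np.percentile(P[m][:,2],[50,85])); print('bar top',[P[v,[235,250,300,320]][:,2].round(4).tolist() for v in (290,296,301)])
```

```text
9.45 [0.47734531 0.19816758 0.14981396] [-0.09943728  0.23217917  2.53507654]
arm ztop [0.20010557 0.20090818]
bar top [[0.1987, 0.1984, 0.198, 0.1991], [0.1985, 0.1985, 0.1985, 0.1989], [0.1978, 0.1979, 0.1989, 0.1975]]
```

The hook has dipped about 5 mm and the force is as expected, so contact is where I predicted. Next is the tug to about 16 mm.

Request:
arm_command(motion=[[[0,0,-0.002,0,0,0],[0,0,-0.002,0,0,0],[0,0,-0.002,0,0,0],[0,0,-0.002,0,0,0],[0,0,-0.002,0,0,0]]])

```text
clock: 10.0
tcp_pos: [0.4774, 0.1982, 0.1399]
orientation: [-2.129, 2.309, -0.001]
ft_force: [-1.7, 0.3, 5.4]
gripper_width: 0.0459
```

Request:
arm_command(motion=[[[0,0,-0.001,0,0,0],[0,0,0,0,0,0],[0,0,0,0,0,0]]])

```text
clock: 10.3
tcp_pos: [0.4774, 0.1982, 0.139]
orientation: [-2.129, 2.309, -0.001]
ft_force: [-0.4, -0.7, 5.3]
gripper_width: 0.046
```

```bash
cat > hk.py <<'E'
from h import *
import sys
def hk(tag):
    o=observe(); print(o['clock'],o['tcp_pos'],o['ft_force'],o['gripper_width'])
    c=snap('wrist',tag)
    d=c['depth'];f=210/np.tan(np.radians(float(c['fovy']))/2);v,u=np.mgrid[0:420,0:560]
    P=np.stack([(u-c['cx'])/f*d,(v-c['cy'])/f*d,d],-1); P=(P-c['t'])@c['R']
    m=(P[...,2]>.16)&(P[...,2]<.212)&(P[...,0]>.5)&(P[...,0]<.53)&(np.abs(P[...,1]-.197)<.004)
    print('arm ztop',np.percentile(P[m][:,2],[50,85])); print('bar top',[P[v,[235,250,300,320]][:,2].round(4).tolist() for v in (290,296,301)])
hk(sys.argv[1])
E
python3 hk.py w6
```

```text
10.3 [0.47739033 0.19820457 0.13900339] [-0.43367041 -0.71680338  5.27988654] 0.045970218759559055
arm ztop [0.18952006 0.19020613]
bar top [[0.1883, 0.1875, 0.187, 0.1872], [0.1884, 0.3186, 0.188, 0.1883], [0.1875, 0.1878, 0.1879, 0.1876]]
```

The hook arm dropped from 206.0 to 190.2 mm, a dip of 15.8 mm and well short of the stop. Easing back up.

Request:
arm_command(motion=[[[0,0,0.001,0,0,0],[0,0,0.002,0,0,0],[0,0,0.002,0,0,0],[0,0,0.002,0,0,0],[0,0,0.002,0,0,0]]])

```text
clock: 10.85
tcp_pos: [0.4773, 0.1982, 0.1475]
orientation: [-2.129, 2.31, -0.0]
ft_force: [0.4, 0.8, 2.6]
gripper_width: 0.0454
```

Request:
arm_command(motion=[[[0,0,0.002,0,0,0],[0,0,0.001,0,0,0],[0,0,0.001,0,0,0],[0,0,0,0,0,0],[0,0,0,0,0,0]]])

```text
clock: 11.35
tcp_pos: [0.4772, 0.1981, 0.1513]
orientation: [2.129, -2.31, -0.0]
ft_force: [2.5, 1.0, 1.6]
gripper_width: 0.0456
```

Request:
arm_command(motion=[[[0,0,0,0,0,0]]])

```text
clock: 11.45
tcp_pos: [0.4771, 0.1981, 0.1513]
orientation: [2.129, -2.31, -0.0]
ft_force: [0.6, 0.6, 1.2]
gripper_width: 0.0459
```

Request:
arm_command(motion=[[[0,0,0,0,0,0]]])

```text
clock: 11.55
tcp_pos: [0.4771, 0.1981, 0.1514]
orientation: [2.129, -2.31, 0.0]
ft_force: [1.1, 1.0, 0.6]
gripper_width: 0.0459
```

Request:
arm_command(motion=[[[0,0,0,0,0,0]]])

```text
clock: 11.65
tcp_pos: [0.4771, 0.1981, 0.1514]
orientation: [2.129, -2.31, -0.0]
ft_force: [2.0, 0.3, 1.7]
gripper_width: 0.0461
```

Request:
arm_command(motion=[[[0,0,0.0005,0,0,0],[0,0,0.0005,0,0,0],[0,0,0,0,0,0]]])

```text
clock: 11.95
tcp_pos: [0.477, 0.1981, 0.1525]
orientation: [2.129, -2.309, -0.0]
ft_force: [1.5, -0.1, 0.4]
gripper_width: 0.0458
```

Request:
arm_command(motion=[[[0,0,0,0,0,0]]])

```text
clock: 12.05
tcp_pos: [0.477, 0.1981, 0.1524]
orientation: [2.129, -2.309, -0.0]
ft_force: [1.5, 0.2, 1.4]
gripper_width: 0.0458
```

Request:
arm_command(motion=[[[0,0,0,0,0,0]]])

```text
clock: 12.15
tcp_pos: [0.4771, 0.1981, 0.1524]
orientation: [2.129, -2.31, -0.0]
ft_force: [0.3, 0.9, 1.3]
gripper_width: 0.0458
```

Request:
arm_command(motion=[[[0,0,0,0,0,0]]])

```text
clock: 12.25
tcp_pos: [0.477, 0.1981, 0.1524]
orientation: [2.129, -2.309, -0.0]
ft_force: [0.4, -0.3, 1.3]
gripper_width: 0.0463
```

```bash
python3 hk.py w7
```

```text
12.25 [0.47704728 0.19809835 0.15242809] [ 0.37939963 -0.3473297   1.32314994] 0.04634451329213742
arm ztop [0.20268668 0.20340392]
bar top [[0.2011, 0.2013, 0.2011, 0.2011], [0.201, 0.2012, 0.2011, 0.201], [0.2013, 0.2015, 0.2009, 0.1993]]
```

Request:
arm_command(motion=[[[0,0,0.0005,0,0,0],[0,0,0.0005,0,0,0],[0,0,0.0005,0,0,0],[0,0,0,0,0,0],[0,0,0,0,0,0]]])

```text
clock: 12.8
tcp_pos: [0.4771, 0.1981, 0.1539]
orientation: [2.129, -2.31, -0.0]
ft_force: [-0.4, 0.1, 1.0]
gripper_width: 0.0458
```

Request:
arm_command(motion=[[[0,0,0,0,0,0]]])

```text
clock: 12.9
tcp_pos: [0.4771, 0.1981, 0.1539]
orientation: [2.129, -2.31, -0.0]
ft_force: [0.1, 0.2, 1.6]
gripper_width: 0.0461
```

Request:
arm_command(motion=[[[0,0,0,0,0,0]]])

```text
clock: 13.0
tcp_pos: [0.4771, 0.1981, 0.1539]
orientation: [2.129, -2.31, -0.0]
ft_force: [0.7, -0.3, 0.4]
gripper_width: 0.0461
```

Request:
arm_command(motion=[[[0,0,0,0,0,0]]])

```text
clock: 13.1
tcp_pos: [0.4771, 0.1981, 0.154]
orientation: [2.129, -2.31, -0.0]
ft_force: [-0.4, -0.4, 0.6]
gripper_width: 0.0457
```

Request:
arm_command(motion=[[[0,0,0,0,0,0]]])

```text
clock: 13.2
tcp_pos: [0.4771, 0.1981, 0.154]
orientation: [2.129, -2.31, -0.0]
ft_force: [0.4, -0.5, -0.5]
gripper_width: 0.0458
```

Request:
arm_command(motion=[[[0,0,0,0,0,0]]])

```text
clock: 13.3
tcp_pos: [0.4771, 0.1981, 0.154]
orientation: [2.129, -2.31, -0.0]
ft_force: [0.2, -1.0, 0.9]
gripper_width: 0.046
```

```bash
python3 hk.py w8
python3 - <<'E'
from h import *
snap('scene','s8'); crop('s8',290,90,420,190,'s8c')
E
```

```text
13.3 [0.47710651 0.19810845 0.15397362] [ 0.16508853 -1.04995435  0.91415678] 0.04597817560047272
arm ztop [0.20417468 0.20491548]
bar top [[0.2031, 0.202, 0.2036, 0.204], [0.2023, 0.2022, 0.2032, 0.2024], [0.2027, 0.2026, 0.3335, 0.2032]]
```

View pics/s8c.png

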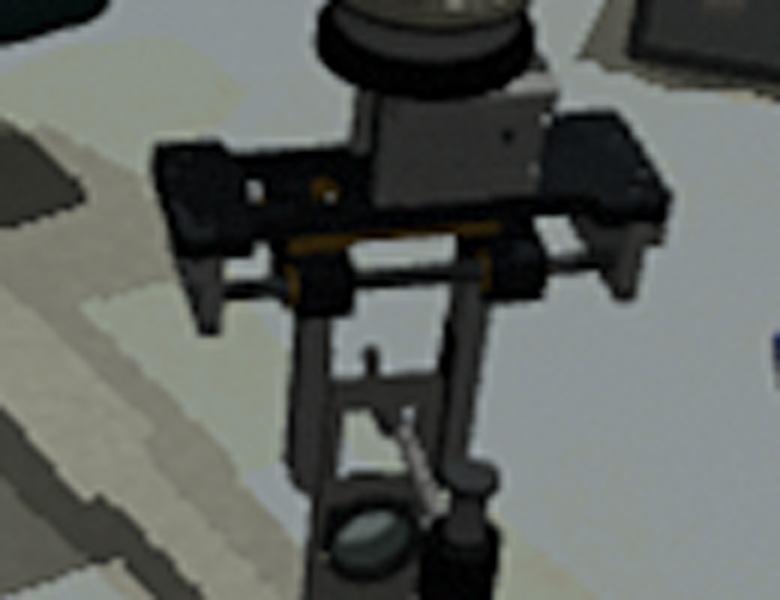

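View pics/w8.png

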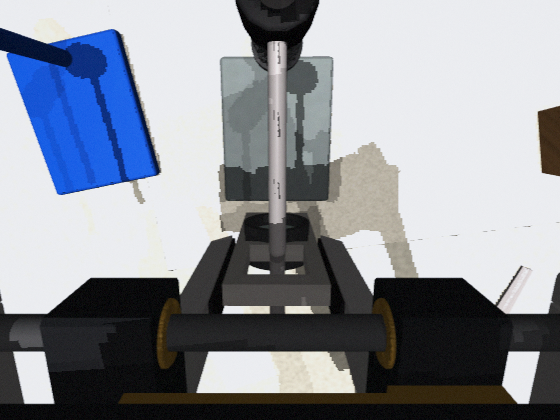

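The dip is now 1.1 mm and the wrist carries almost nothing. The hook tip shows in front of the bar at (371,360) in the crop, so the bar is in the saddle. I'll relax the grip, then open.

Request:
arm_command(motion=[[[0,0,0,0,0,0],[0,0,0,0,0,0],[0,0,0,0,0,0],[0,0,0,0,0,0]]], squeeze=3)

```text
clock: 13.8
tcp_pos: [0.4771, 0.1981, 0.154]
orientation: [2.129, -2.31, -0.0]
ft_force: [0.3, -0.5, 0.8]
gripper_width: 0.0462
```

Request:
arm_command(motion=[[[0,0,0,0,0,0],[0,0,0,0,0,0],[0,0,0,0,0,0],[0,0,0,0,0,0],[0,0,0,0,0,0]]], gripper=0.65)

```text
clock: 14.3
tcp_pos: [0.4772, 0.1981, 0.154]
orientation: [2.129, -2.31, 0.0]
ft_force: [-0.6, 0.4, -0.7]
gripper_width: 0.0612
```

```bash
python3 hk.py w9
python3 - <<'E'
from h import *
snap('scene','s9'); crop('s9',290,90,420,190,'s9c')
E
```

```text
14.3 [0.47717859 0.19814153 0.15400523] [-0.58158078  0.4263608  -0.65442087] 0.06115398416745625
arm ztop [0.20527965 0.20607764]
bar top [[0.204, 0.2039, 0.2023, 0.2035], [0.2037, 0.2043, 0.204, 0.2041], [0.2042, 0.2027, 0.2028, 0.2038]]
```

View pics/s9c.png

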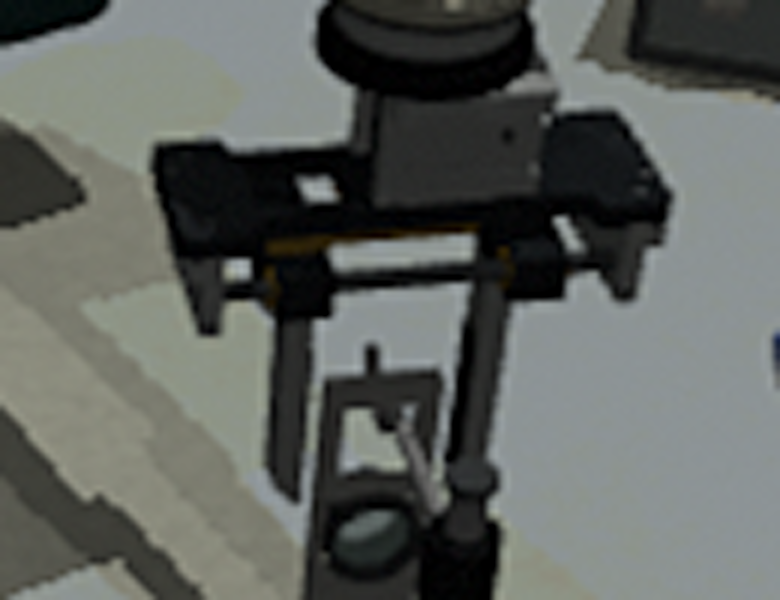

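View pics/w9.png

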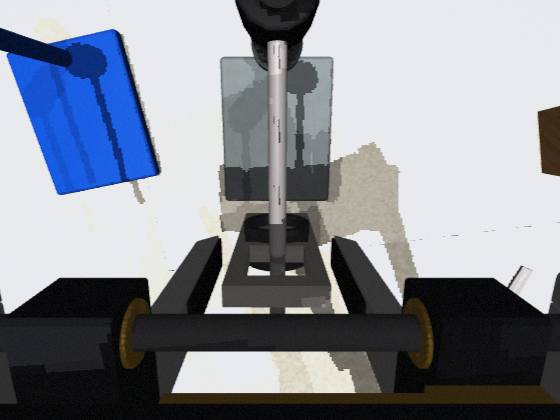

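The loupe hangs by itself, centred between the open fingers. I'll open the gripper fully and go straight up.

Request:
arm_command(motion=[[[0,0,0,0,0,0],[0,0,0,0,0,0],[0,0,0,0,0,0],[0,0,0,0,0,0],[0,0,0,0,0,0]]], gripper=1.0)

```text
clock: 14.9
tcp_pos: [0.4772, 0.1981, 0.154]
orientation: [2.129, -2.31, 0.0]
ft_force: [0.3, -0.4, 0.9]
gripper_width: 0.0931
```

Request:
arm_command(motion=[[[0,0,0.005,0,0,0],[0,0,0.01,0,0,0],[0,0,0.015,0,0,0],[0,0,0.02,0,0,0],[0,0,0.02,0,0,0]]])

```text
clock: 15.4
tcp_pos: [0.4774, 0.1982, 0.2262]
orientation: [-2.129, 2.309, -0.001]
ft_force: [-0.1, 0.0, -0.8]
gripper_width: 0.094
```

Request:
arm_command(motion=[[[0,0,0.025,0,0,0],[0,0,0.025,0,0,0],[0,0,0.02,0,0,0],[0,0,0.015,0,0,0],[0,0,0.005,0,0,0]]])

```text
clock: 15.9
tcp_pos: [0.4779, 0.1984, 0.3179]
orientation: [-2.126, 2.306, -0.004]
ft_force: [0.7, 0.2, -0.3]
gripper_width: 0.0939
```

Request:
arm_command(motion=[[[-0.02,-0.01,0,0,0,0],[-0.03,-0.02,0,0,0,0],[-0.03,-0.03,0,0,0,0],[-0.02,-0.02,0,0,0,0],[0,0,0,0,0,0]]])

```text
clock: 16.4
tcp_pos: [0.3755, 0.1167, 0.3154]
orientation: [-2.126, 2.311, -0.003]
ft_force: [0.8, 1.0, 0.3]
gripper_width: 0.0937
```

Run:
```python
from h import *
o=observe(); print(o['clock'],o['tcp_pos'],o['qvel'].round(3))
a=camera('scene')
snap('top','t10'); snap('wrist','w10')
for i in range(6): camera('wrist')
b=snap('scene','s10'); crop('s10',290,90,420,190,'s10c')
D=np.abs(a['img'].astype(int)-b['img']).max(2)[120:230,310:390]; print('diff',D.mean(),(D>40).sum())
```

```text
16.4 [0.37547953 0.11674201 0.31543499] [ 0.025  0.06  -0.033  0.024 -0.045  0.025]
diff 1.6309090909090909 11
```

View pics/s10.png

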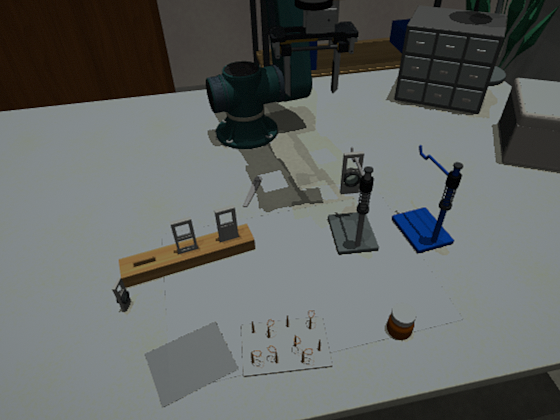

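View pics/s10c.png

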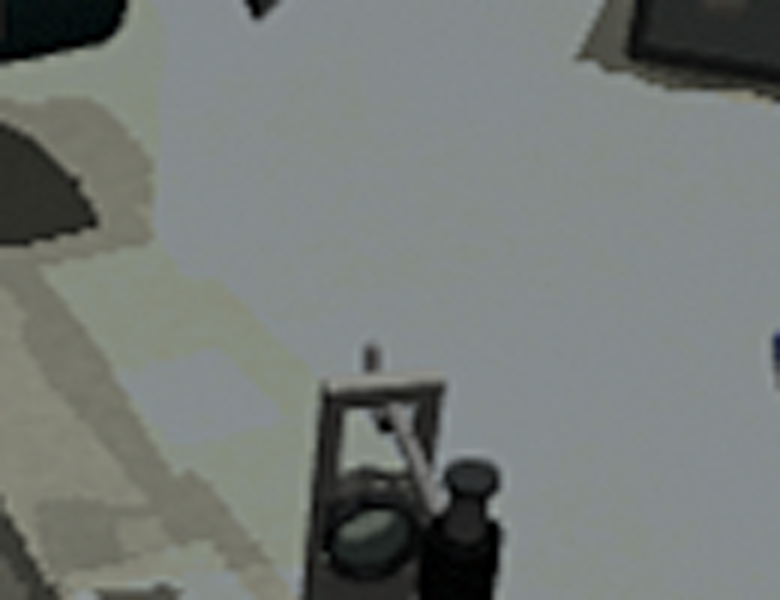

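View pics/t10.png

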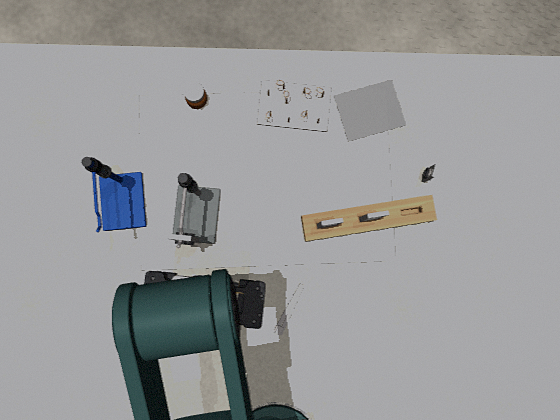

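The loupe hangs on the grey stand's hook at (352,170) in the scene view. The frame and plate are still in the rack and nothing else has moved. One second of waiting, then a check for stillness.

Request:
arm_command(motion=[[[0,0,0,0,0,0],[0,0,0,0,0,0],[0,0,0,0,0,0],[0,0,0,0,0,0],[0,0,0,0,0,0]]])

```text
clock: 17.4
tcp_pos: [0.3772, 0.1181, 0.314]
orientation: [-2.129, 2.31, -0.0]
ft_force: [0.1, 0.3, -0.3]
gripper_width: 0.0941
```

Request:
arm_command(motion=[[[0,0,0,0,0,0],[0,0,0,0,0,0],[0,0,0,0,0,0],[0,0,0,0,0,0],[0,0,0,0,0,0]]])

```text
clock: 17.9
tcp_pos: [0.3772, 0.1181, 0.314]
orientation: [2.129, -2.31, 0.0]
ft_force: [-0.1, -0.5, 0.2]
gripper_width: 0.0938
```

Run:
```python
from h import *
o=observe(); print(o['clock'],o['tcp_pos'],np.abs(o['qvel']).max())
ims=[]
for i in range(8):
    c=camera('scene'); ims.append(c['img'][140:215,335:365].astype(float))
ims=np.array(ims); print('adjacent',[np.abs(a-b).mean().round(2) for a,b in zip(ims,ims[1:])],'vs first',[np.abs(a-ims[0]).mean().round(2) for a in ims[1:]])
t=camera('top');d=t['depth'];f=210/np.tan(np.radians(float(t['fovy']))/2);v,u=np.mgrid[0:420,0:560]
P=np.stack([(u-t['cx'])/f*d,(v-t['cy'])/f*d,d],-1);P=(P-t['t'])@t['R']
m=(P[...,2]>.198)&(P[...,2]<.212)&(np.abs(P[...,0]-.477)<.01)&(np.abs(P[...,1]-.197)<.03)
q=P[m];print(len(q),q.mean(0),cv2.minAreaRect((q[:,:2]*1000).astype(np.float32)), 'tilt',np.polyfit(q[:,1],q[:,2],1)[0])
```

```text
17.9 [0.37716661 0.11813407 0.31400725] 0.002092671463878236
adjacent [np.float64(0.81), np.float64(0.8), np.float64(0.81), np.float64(0.81), np.float64(0.79), np.float64(0.79), np.float64(0.79)] vs first [np.float64(0.81), np.float64(0.82), np.float64(0.79), np.float64(0.8), np.float64(0.8), np.float64(0.79), np.float64(0.79)]
122 [0.47661788 0.1971988  0.20335331] ((476.5675964355469, 197.01412963867188), (45.98695373535156, 9.842571258544922), 85.56275177001953) tilt 0.023829072541373154
```

Over the 0.4 s of pictures the only differences are camera noise. The bar is level and centred on the saddle, so I'm handing in.

```bash
python3 -c "
from h import *
print(finish_job())"
```

```text
the job is handed in; nothing more can be done
None
```

I took the large loupe out of its rack slot, threaded its loop over the grey stand's hook and lowered it onto the saddle. I then tugged the hook down, eased it back up, let go and backed the arm away. I handed the job in at about 18 s; no verdict was reported.

- **Tug:** the wrist camera's depth showed the hook dip by 15.8 mm at about 5.3 N, well short of the 30 mm stop. I eased it back to a dip of 1.1 mm before letting go.
- **Hanging:** the loupe is centred on the saddle and close to level, with about 1.4° of tilt measured, which is near the depth noise. Eight pictures over 0.4 s differed only by camera noise.
- **Surroundings:** the robot is clear of everything, and the frame, the plate, the small loupe and the blue stand look untouched.
- **Small disagreements:** the cameras differed by about 1 mm on where the hook lies sideways. Force readings were noisy by about ±1 N, so I judged the dip by depth rather than force. Nothing failed.

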